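# Film the lot and hold up the heaviest tin

### The job

Start the bench recording on the keypad by pressing its keys down one at a time and letting each come up again: the small round lamp key, then the square camera key, then the big round record key. Then go along the three closed tins on the mat from the robot's left to its right, lifting each a few centimetres by itself to feel its weight and standing it back upright in its own place. Take up the heaviest (if it is the last one, just keep it in hand) and finish while holding it upright and still, its underside at least 12 cm above the bench, with the other two standing where they were and the rest of the goods left alone.

Things in the scene. Friction and masses are not known exactly. Their poses are not given: they have to be found in the camera images.
- lamp_key_top (a point): small round black key (18 mm across) of the keypad, on the robot's right; this point is the middle of its top face, 9 mm above the keypad's face and 41 mm above the bench when up
- camera_key_top (a point): square black key (22 mm wide) of the keypad, on the robot's left; this point is the middle of its top face, 9 mm above the keypad's face and 41 mm above the bench when up
- record_key_top (a point): big round black key (34 mm across), in the middle of the keypad's row of keys, 55 mm from either other key; this point is the middle of its top face, 9 mm above the keypad's face and 41 mm above the bench when up
- lamp_key (a joint): travel of the lamp key (m): 0 up, 0.005 fully down; springs back when let go; 1.2 N to start it, 4 N fully down, and it counts from about 0.003
- camera_key (a joint): travel of the camera key (m): 0 up, 0.005 fully down; springs back when let go; 1.2 N to start it, 4 N fully down, and it counts from about 0.003
- record_key (a joint): travel of the record key (m): 0 up, 0.005 fully down; springs back when let go; 1.2 N to start it, 4 N fully down, and it counts from about 0.003
- keypad: fixed recorder keypad, a flat box 120 mm (x) by 180 mm (y), its level face 32 mm above the bench, with a dark window along its far edge, where a stub aerial stands 41 mm above the face at the far right corner (seen only, nothing to hit); origin under its middle on the bench; the three keys stand in a row along its y, 18 mm nearer the robot than its middle
- mat_center (a point): middle of the top face of the fixed black rubber mat, 220 mm (x) by 420 mm (y), 3 mm thick; the tins stand in a row along its y, about 140 mm apart: one in its left third (+y), one in the middle, one in its right third, each up to 50 mm off the row in x
- tin_a_center (a point): one of three outwardly identical closed round slip-lid tins of plain tinplate (62 mm across, 75 mm high, standing upright on the mat); this point is its centre, half-way up, 37.5 mm above its underside. Its loose hardware cannot be seen; the tin weighs somewhere between 0.30 and 0.92 kg, the two lighter ones less than 0.5 kg and the heaviest at least 0.15 kg more than either. Which tin stands where changes each time
- tin_b_center (a point): another of three outwardly identical closed round slip-lid tins of plain tinplate (62 mm across, 75 mm high, standing upright on the mat); this point is its centre, half-way up, 37.5 mm above its underside. Its loose hardware cannot be seen; the tin weighs somewhere between 0.30 and 0.92 kg, the two lighter ones less than 0.5 kg and the heaviest at least 0.15 kg more than either. Which tin stands where changes each time
- tin_c_center (a point): the third of three outwardly identical closed round slip-lid tins of plain tinplate (62 mm across, 75 mm high, standing upright on the mat); this point is its centre, half-way up, 37.5 mm above its underside. Its loose hardware cannot be seen; the tin weighs somewhere between 0.30 and 0.92 kg, the two lighter ones less than 0.5 kg and the heaviest at least 0.15 kg more than either. Which tin stands where changes each time
- mat: the mat as a body; origin under its middle, on the bench
- tin_a: the tin of point tin_a_center as a body; origin at the centre of its underside
- tin_b: the tin of point tin_b_center as a body; origin at the centre of its underside
- tin_c: the tin of point tin_c_center as a body; origin at the centre of its underside
- wrench: steel wrench, 190 mm long, lying loose beyond the mat; origin near its middle; a bystander, to be left alone
- screwdriver: screwdriver with an orange handle, 200 mm long, lying loose to the robot's right of the mat; origin near its middle; a bystander, to be left alone
- multitool: folded steel multi-tool, 100 x 28 x 17 mm, lying loose beyond the keypad; origin near its middle; a bystander, to be left alone
Mind the look-alikes: they are no part of the job. Leave any purple look-alike of the tin_c alone.

How it is judged:
By the outcome, as a careful person would: the job done as asked, in the order asked, and still so for the second after the job is handed in, while the arm keeps its last pose, push and grip.
It also fails if it takes over 72 s, if anything falls off the work surface, if the arm or the gripper's body presses on something with over 40 N, if the wrist force passes 120 N, or if a joint passes its speed limit or range.

### The arm

A 6-joint arm with a two-finger parallel gripper is mounted at the origin on the work surface. World frame = base frame: x ahead of the robot, y to its left, z up, the work surface at z = 0. Lengths are in mm, angles in rad, forces in N, time in s.
With the tool pointing down it reaches from about 275 to 1000 mm from the base axis. Payload 8.4 kg.
Tool frame: the origin (TCP) lies on the mounting face of the last link; the fingertips stand 173 mm ahead of it and the grasp point (between the pads) lies 155 mm ahead of it; z points along the fingers, y is the direction in which the jaws open and shut (so a half turn about z gives the same grasp; the last joint's range is limited). The gripper opens to 85 mm and grips with 20 to 120 N. Pads are 22 mm wide; open, the fingers measure 114 mm over their backs; the gripper's body (76 mm by 85 mm) begins 54 mm behind the grasp point. The pads swing forward as they close: fully open they stand 13 mm farther back than shut.
Start: joints at [1.29, 0.353, 1.633, -0, 1.155, -0.002], TCP at [172, 600.871, 404.681] pointing down, gripper open.
Joint ranges: [-2.63, 2.63], [-0.92, 2.1], [0.06, 2.66], [-1.3, 4.44], [0, 2.69], [-3.02, 3.02]. Speed limits (rad/s): [2.22, 2.22, 2.79, 3.14, 3.14, 3.14].

### API

Orientations are given as [roll, pitch, yaw] about the fixed x, y, z axes, in that order (R = Rz(yaw) Ry(pitch) Rx(roll)).
In Python, from rig import r, grab_frame, spotter gives the robot as it stands.
- The arm moves only by the tool apply_moves, never from a script. Its argument "motion" is text: rows parted by semicolons, each of 5 numbers parted by spaces: the opening, from -1 (shut) to 1 (fully open), then the shift along the tool's x, y, z as a fraction of full scale, then the turn about the tool's z as a fraction of full scale. In form: hand x y z twist; .... A call has 1 to 20 rows; each row is the pose to reach, as a shift and turn from the pose commanded when the call began, along the tool's axes at that moment, turning the shorter way round; what a row does not reach only later rows make up. Full scale, the value 1, is 1 m for a shift and pi rad for a turn. A row lasts 1/12 s, in which the tool goes at most 41.7 mm and 7.16 degrees, less where a joint would pass 70% of its speed; a pose out of reach is approached as far as the arm can. A call with a number of a shift or a turn outside -1 to 1 is refused whole. A call with a gripper value outside its range is refused whole. The fingers move at their own pace and stop on an object; "squeeze" is the grip in N (left out, the last holds). Time passes only in rows, so rows that repeat a pose let the fingers close. It gives the time, the measured TCP pose, the force and the opening at its end, in the units of the state.
- r.sense(): the state, without advancing time (a new reading comes with each control period).
- grab_frame(name): name is "scene" or "top" or "wrist"; returns a dict with "img" (384x512x3 uint8, red, green, blue), "fx", "fy", "cx", "cy" (pixels), "dist_coeffs" ([k1, k2, p1, p2, k3] as OpenCV has them; the pictures are not rectified), "R" (3x3) and "t" (3): a world point X has camera coordinates R X + t. Camera axes: x right, y down, z forward; pixel columns grow to the right and rows downward; lengths in mm; the calibration is good to about 2 mm. A picture is of the moment at which its call begins. There is no depth.
- r.sign_off(): hands the job in, once; it reports no verdict.
Trained networks look in the newest picture that a camera, given by its name, has taken for a name from the list of things; names that differ only in an ending like _2 or _b are one class to them, and where a whole thing is asked for, a point or a joint stands for the part that bears it (a point fixed in the world has none). Each returns a list of dicts, best first, with "conf" (0 to 1); they miss things now and then, are a little off and sometimes report something else, mostly with a low value. They report only what shows in the picture. A call takes as long as a camera call. They do not tell look-alikes from the thing itself.
- spotter.boxes_of(query, camera): "point" ([x, y, z] in mm, in world coordinates, good to about 4 mm: the middle of the surface that is visible of it).
- spotter.place_of(query, camera): "point" ([x, y, z] in mm, in world coordinates, good to about 4 mm: a listed point, or the origin of a listed thing).
The state is a dict: "clock": time; "qpos": joint angles; "qvel": joint speeds; "joint_efforts": joint torques, N m; "eef_pos": TCP position; "tcp_rot": TCP orientation; "contact_force": force on the tool from outside, world axes, zero at the start; "wrist_torque": the same for the moment, N m; "opening": opening from 0.0 (shut) to 1.0 (fully open).
Only numpy, scipy, OpenCV 4.12 (cv2) and the standard library are available. Lean on these libraries where they do the work, as an engineer would, in place of code of your own. Each camera call takes 0.05 s, during which the arm holds its last target.

## Working session

There is one attempt and no reset: what is moved stays moved. The work goes in short steps, Python scripts to look and compute and a tool call to move; the robot and the scene stay as the last step left them, time stands still between calls to the robot, and variables do not carry over. Pictures are saved under pics/ and viewed, and the job is handed in when it is done.

Besides the shell and the picture viewer there is one more tool, called by a JSON object that holds its "name" and its "arguments". apply_moves: Moves the arm, as the interface text tells. Its arguments: {"type":"object","properties":{"motion":{"type":"string"},"squeeze":{"type":"number"}},"required":["motion"]}

```bash
mkdir -p pics; ls
python3 - <<'E'
from rig import r, grab_frame, spotter
import cv2
print(r.sense())
for n in ["scene","top","wrist"]:
    f=grab_frame(n); cv2.imwrite(f"pics/{n}0.png",f["img"][:,:,::-1])
    print(n,f["fx"],f["dist_coeffs"],f["R"],f["t"])
for q in ["lamp_key_top","camera_key_top","record_key_top","keypad","mat_center","tin_a_center"]:
    for c in ["top","scene"]:
        print(q,c,[(d["conf"],d["point"]) for d in spotter.place_of(q,c)][:6])
print(r.sense()["clock"])
E
```

```text
pics
{'clock': 0.0, 'qpos': array([ 1.28960613e+00,  3.53638318e-01,  1.63412396e+00, -8.65851024e-06,
        1.15521510e+00, -2.39444935e-03]), 'qvel': array([ 0.00056665,  0.00088684,  0.00218406, -0.00070961,  0.000508  ,
        0.00061476]), 'joint_efforts': array([-1.80972864e-03, -6.05269074e+01, -3.42062330e+01, -2.34484205e-04,
        9.73709277e-03,  7.88036303e-08]), 'eef_pos': array([171.9316723 , 600.64244541, 403.97201312]), 'tcp_rot': array([-3.14020791e+00,  4.60098833e-06,  2.86280041e+00]), 'contact_force': array([-0.14073353,  0.40331548,  0.90790794]), 'wrist_torque': array([ 0.02298207, -0.02215982,  0.01415652]), 'opening': 0.9994216823344423}
scene 393.7625163231053 [-0.03675615  0.          0.          0.          0.        ] [[-0.11813166  0.99289712  0.01414958]
 [ 0.80385916  0.10398666 -0.58565965]
 [-0.58297115 -0.05781068 -0.81043356]] [ 156.83168625 -417.44541223 1663.01888538]
top 456.4612053331771 [0.04127568 0.         0.         0.         0.        ] [[-0.0152539  -0.99986413  0.00624795]
 [-0.99730028  0.0147653  -0.07193142]
 [ 0.0718294  -0.00
[... 350 characters left out ...]
ey_top top [(0.48, [447.5, 242.4, 38.0])]
lamp_key_top scene [(0.37, [443.1, 244.9, 43.7])]
camera_key_top top []
camera_key_top scene [(0.37, [459.5, 349.4, 41.3])]
record_key_top top [(0.53, [518.2, -271.7, 2.7]), (0.41, [450.1, 295.9, 41.5])]
record_key_top scene [(0.64, [559.4, -120.8, 41.2]), (0.63, [449.6, 297.9, 41.6])]
keypad top [(0.63, [467.3, 293.8, 0.9])]
keypad scene [(0.91, [468.0, 299.1, 0.4]), (0.36, [559.2, -116.5, 40.6])]
mat_center top [(0.91, [549.8, -123.0, 5.6])]
mat_center scene [(0.7, [556.0, -116.5, 0.4]), (0.63, [544.7, -125.8, 1.4])]
tin_a_center top []
tin_a_center scene [(0.8, [517.3, -278.0, 35.5]), (0.69, [451.4, 296.5, 42.4]), (0.49, [732.8, 289.6, 0.3])]
0.75
```

View pics/top0.png

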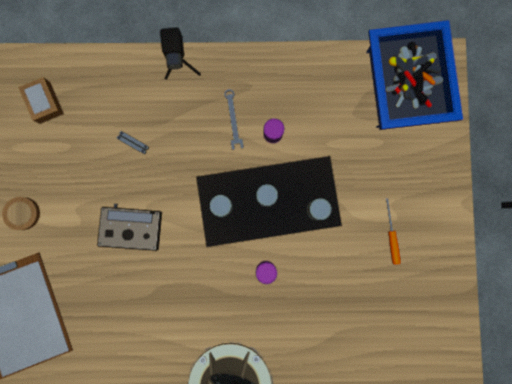

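View pics/scene0.png

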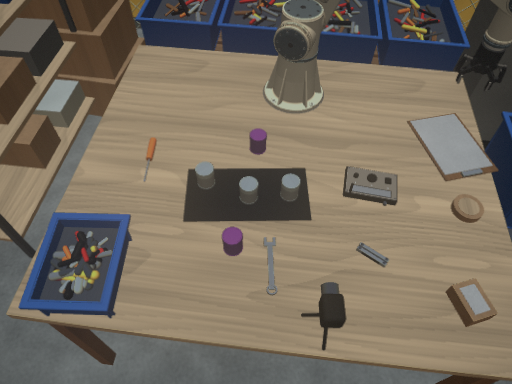

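View pics/wrist0.png

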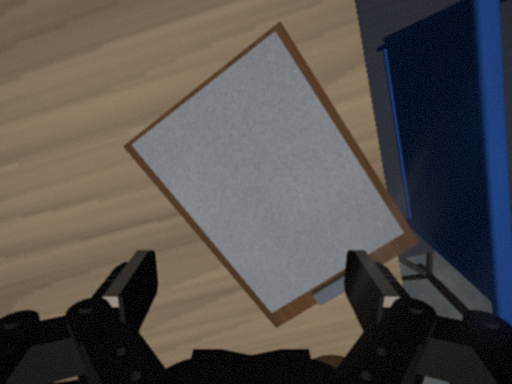

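The top view shows silvery tins at (221,205), (267,196) and (320,210). The purple look-alikes are at (274,130) and (266,272) and stay untouched. The keypad is at (129,229), with its keys at about (110,235), (128,235) and (146,236). The tape dish at (20,213) is a bystander. Next I'll take close crops and measure.

```bash
cat > h.py <<'E'
import numpy as np, cv2
def ray(f,uv):
    K=np.array([[f["fx"],0,f["cx"]],[0,f["fy"],f["cy"]],[0,0,1]])
    p=cv2.undistortPoints(np.array([[uv]],float),K,np.array(f["dist_coeffs"]))[0,0]
    R=np.array(f["R"]);t=np.array(f["t"])
    return -R.T@t, R.T@np.array([p[0],p[1],1])
def atz(f,uv,z):
    c,d=ray(f,uv); return c+d*(z-c[2])/d[2]
def proj(f,X):
    K=np.array([[f["fx"],0,f["cx"]],[0,f["fy"],f["cy"]],[0,0,1]])
    return cv2.projectPoints(np.array(X,float).reshape(-1,3),cv2.Rodrigues(np.array(f["R"]))[0],np.array(f["t"],float),K,np.array(f["dist_coeffs"]))[0][:,0]
E
python3 - <<'E'
from rig import r, grab_frame, spotter
from h import *
import pickle
F={n:grab_frame(n) for n in ["top","scene"]}
pickle.dump(F,open("F.pkl","wb"))
t=F["top"]["img"]; s=F["scene"]["img"]
a=cv2.resize(t[200:255,90:170],None,fx=7,fy=7,interpolation=cv2.INTER_CUBIC)
b=cv2.resize(t[150:250,190:345],None,fx=5,fy=5,interpolation=cv2.INTER_CUBIC)
c=cv2.resize(s[160:210,335:405],None,fx=8,fy=8,interpolation=cv2.INTER_CUBIC)
d=cv2.resize(s[150:230,180:320],None,fx=5.5,fy=5.5,interpolation=cv2.INTER_CUBIC)
for n,i in zip("abcd",(a,b,c,d)): cv2.imwrite(f"pics/crop_{n}.png",i[:,:,::-1])
E
```

```text
(no output)
```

View pics/crop_a.png

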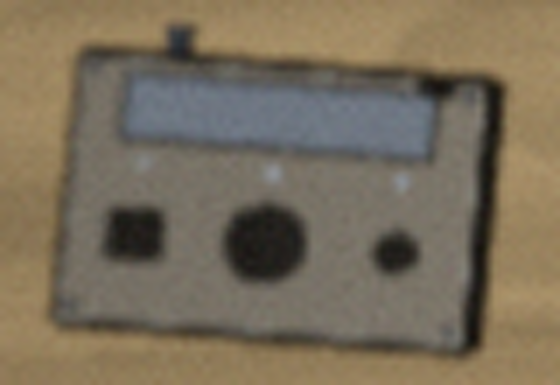

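View pics/crop_b.png

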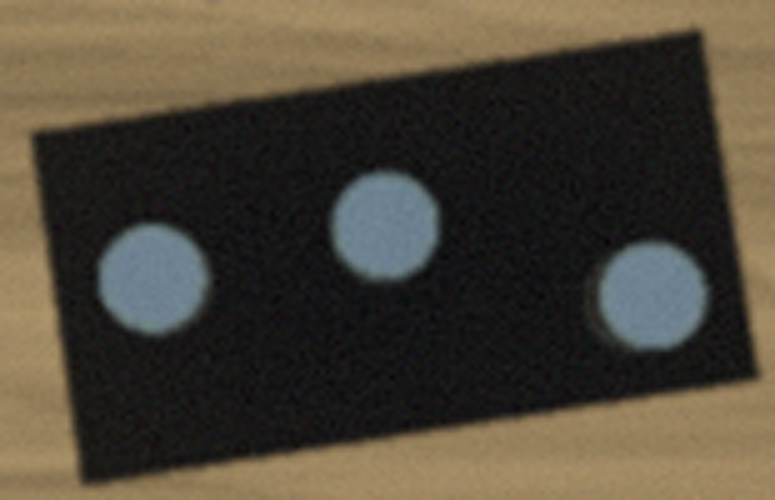

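View pics/crop_c.png

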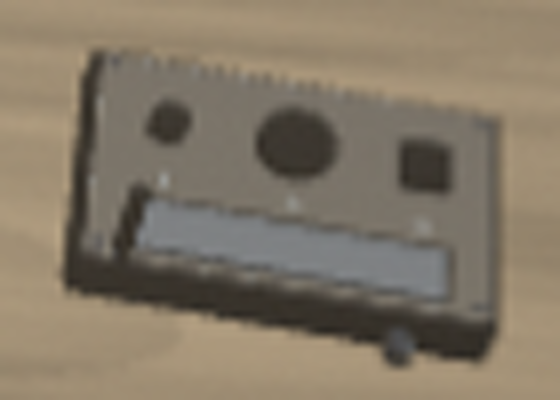

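View pics/crop_d.png

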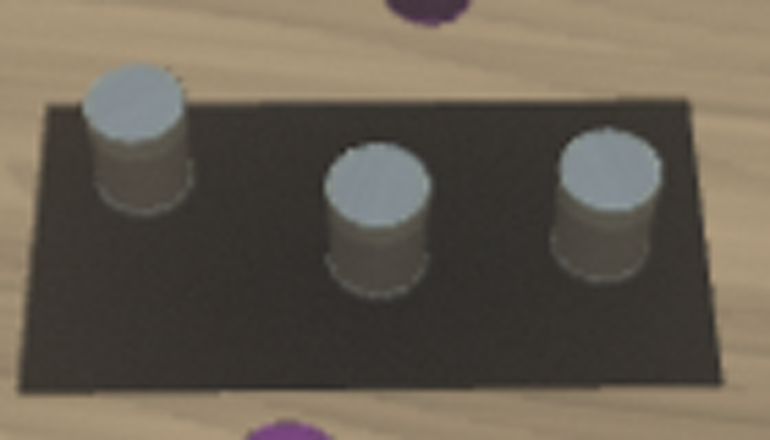

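Run:
```python
from h import *
import pickle
F=pickle.load(open("F.pkl","rb"))
def U(p,s,o): return ((p[0]+.5)/s-.5+o[0],(p[1]+.5)/s-.5+o[1])
def tri(u1,u2):
    c1,d1=ray(F["top"],u1);c2,d2=ray(F["scene"],u2)
    A=np.stack([d1,-d2],1);k=np.linalg.lstsq(A,c2-c1,rcond=None)[0]
    return (c1+d1*k[0]+c2+d2*k[1])/2
K={"cam":((135,234),(426,166)),"rec":((265,243),(296,144)),"lamp":((396,252),(169,122))}
for n,(a,c) in K.items():
    a=U(a,7,(90,200));c=U(c,8,(335,160))
    print(n,atz(F["top"],a,41).round(1),atz(F["scene"],c,41).round(1),tri(a,c).round(1))
T={"L":((154,279),(611,170)),"M":((386,226),(378,185)),"R":((653,296),(134,103))}
for n,(a,c) in T.items():
    a=U(a,5,(190,150));c=U(c,5.5,(180,150))
    print(n,atz(F["top"],a,78).round(1),atz(F["scene"],c,78).round(1),tri(a,c).round(1))
for n,p,z in (("purp1",(274,130),75),("purp2",(266,272),75)): print(n,atz(F["top"],p,z).round(1))
```

```text
cam [455.2 349.6  41. ] [459.2 351.4  41. ] [455.2 352.2  35.8]
rec [450.5 295.2  41. ] [454.5 296.2  41. ] [450.4 297.2  35.9]
lamp [445.8 240.3  41. ] [449.5 242.   41. ] [445.7 242.3  36.2]
L [530.1  17.5  78. ] [531.8  19.5  78. ] [530.1  18.6  75.7]
M [ 558.9 -117.7   78. ] [ 560.8 -116.5   78. ] [ 559.  -117.3   75.6]
R [ 515.9 -272.    78. ] [ 518.  -271.4   78. ] [ 515.9 -272.2   75.3]
purp1 [ 749.9 -142.2   75. ]
purp2 [ 336.6 -111.7   75. ]
```

{"name": "apply_moves", "arguments": {"motion": "-1 -0.364 -0.270 0.165 -0.0887; -1 -0.364 -0.270 0.165 -0.0887; -1 -0.364 -0.270 0.165 -0.0887; -1 -0.364 -0.270 0.165 -0.0887; -1 -0.364 -0.270 0.165 -0.0887; -1 -0.364 -0.270 0.165 -0.0887; -1 -0.364 -0.270 0.165 -0.0887; -1 -0.364 -0.270 0.165 -0.0887; -1 -0.364 -0.270 0.165 -0.0887; -1 -0.364 -0.270 0.165 -0.0887; -1 -0.364 -0.270 0.165 -0.0887; -1 -0.364 -0.270 0.165 -0.0887; -1 -0.364 -0.270 0.165 -0.0887; -1 -0.364 -0.270 0.165 -0.0887; -1 -0.364 -0.270 0.165 -0.0887; -1 -0.364 -0.270 0.165 -0.0887; -1 -0.364 -0.270 0.165 -0.0887; -1 -0.364 -0.270 0.165 -0.0887"}}

```text
clock: 2.35
eef_pos: [447.3, 242.0, 240.1]
tcp_rot: [3.141, 0.001, -3.14]
contact_force: [0.1, 0.0, -0.6]
opening: 0.002
```

Run:
```python
from rig import r, grab_frame, spotter
from h import *
s=r.sense(); print(s)
f=grab_frame("wrist"); cv2.imwrite("pics/w1.png",f["img"][:,:,::-1])
print(proj(f,[[447.5,241,41],[452,296,41],[457,350.5,41]]))
e=s["eef_pos"]; print(proj(f,[[e[0],e[1],e[2]-173]]))
```

```text
{'clock': 2.35, 'qpos': array([ 4.92973189e-01,  4.02185876e-01,  2.00942957e+00,  5.03639713e-05,
        7.29215932e-01, -1.07931659e+00]), 'qvel': array([-0.0043697 ,  0.00237783, -0.00125716, -0.00172599,  0.00063909,
       -0.00038292]), 'joint_efforts': array([-1.55026470e-01, -5.25246727e+01, -2.28538084e+01, -3.42179148e-03,
       -9.69278371e-04,  6.06618240e-03]), 'eef_pos': array([447.26869797, 241.98788604, 240.11187119]), 'tcp_rot': array([ 3.14120378e+00,  6.55315282e-04, -3.14013687e+00]), 'contact_force': array([ 0.07560995,  0.04536616, -0.55170124]), 'wrist_torque': array([ 0.0174028 , -0.00034036,  0.01503561]), 'opening': 0.0024634041187721243}
[[246.91413218 235.27454802]
 [342.78084734 242.49953083]
 [436.55495985 250.47917868]]
[[248.40477401 256.8850982 ]]
```

View pics/w1.png

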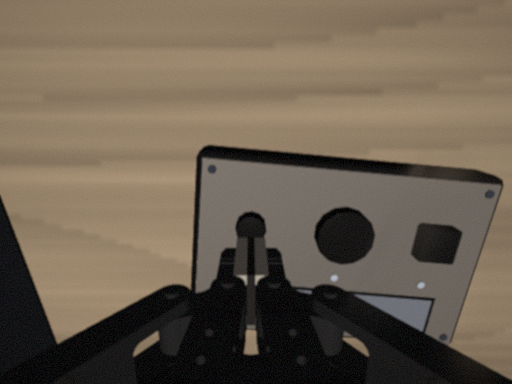

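Wrist view: the lamp key is at (251,228), record at (345,235) and camera at (437,243), and the closed fingertips sit just beside the lamp key. Refining the key positions from this view.

Run:
```python
from rig import r, grab_frame, spotter
from h import *
f=grab_frame("wrist")
for p in [(251,228),(345,235),(437,243)]: print(atz(f,p,41).round(1))
c=f["img"][150:340,180:500]; cv2.imwrite("pics/w1c.png",cv2.resize(np.clip(c.astype(float)*2.2,0,255).astype(np.uint8),None,fx=2.4,fy=2.4,interpolation=cv2.INTER_CUBIC)[:,:,::-1])
```

```text
[443.  243.2  41. ]
[447.3 296.7  41. ]
[452.3 349.8  41. ]
```

View pics/w1c.png

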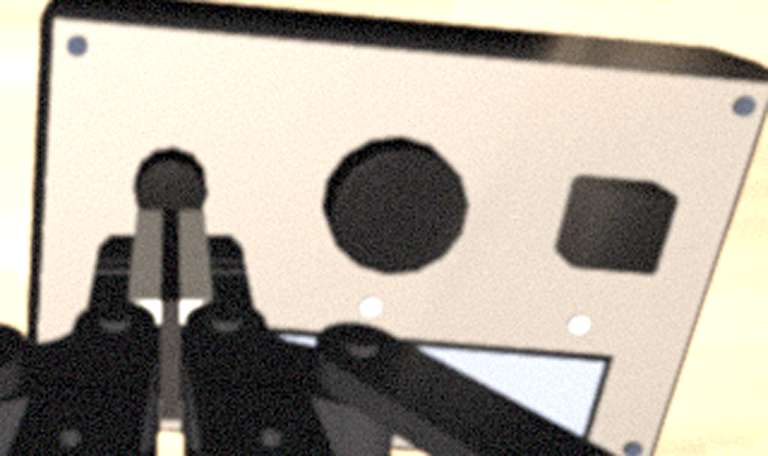

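{"name": "apply_moves", "arguments": {"motion": "-1 0.001 0 0.012 0; -1 0.001 0 0.020 0; -1 0.001 0 0.025 0; -1 0.001 0 0.027 0; -1 0.001 0 0.028 0; -1 0.001 0 0.028 0"}}

```text
clock: 2.95
eef_pos: [446.4, 241.1, 211.6]
tcp_rot: [-3.141, -0.001, 3.141]
contact_force: [-1.6, -0.1, 3.2]
opening: -0.002
```

{"name": "apply_moves", "arguments": {"motion": "-1 0 0 0.001 0; -1 0 0 0.002 0; -1 0 0 0.002 0"}}

```text
clock: 3.2
eef_pos: [446.6, 241.1, 209.8]
tcp_rot: [3.142, -0.0, 3.141]
contact_force: [-1.8, 0.3, 3.2]
opening: 0.001
```

{"name": "apply_moves", "arguments": {"motion": "-1 0 0 0.001 0; -1 0 0 0.0015 0; -1 0 0 0.0015 0"}}

```text
clock: 3.45
eef_pos: [446.7, 241.1, 209.2]
tcp_rot: [3.142, 0.0, 3.141]
contact_force: [-5.9, -0.9, 17.5]
opening: -0.001
```

{"name": "apply_moves", "arguments": {"motion": "-1 0 0 -0.012 0; -1 0 0 -0.025 0; -1 -0.003 0.036 -0.025 0; -1 -0.006 0.072 -0.025 0; -1 -0.009 0.109 -0.025 0; -1 -0.009 0.109 -0.025 0; -1 -0.009 0.109 -0.025 0; -1 -0.009 0.109 -0.012 0; -1 -0.009 0.109 -0.006 0; -1 -0.009 0.109 -0.004 0; -1 -0.009 0.109 -0.002 0; -1 -0.009 0.109 -0.001 0; -1 -0.009 0.109 0 0; -1 -0.009 0.109 0 0"}}

```text
clock: 4.62
eef_pos: [455.4, 349.3, 209.2]
tcp_rot: [-3.14, -0.001, 3.141]
contact_force: [-4.8, -4.9, 14.5]
opening: -0.002
```

Camera key bottomed out too. Next, the record key.

{"name": "apply_moves", "arguments": {"motion": "-1 0 0 -0.012 0; -1 0 0 -0.025 0; -1 0.002 -0.027 -0.025 0; -1 0.005 -0.054 -0.025 0; -1 0.005 -0.054 -0.025 0; -1 0.005 -0.054 -0.025 0; -1 0.005 -0.054 -0.012 0; -1 0.005 -0.054 -0.006 0; -1 0.005 -0.054 -0.004 0; -1 0.005 -0.054 -0.002 0; -1 0.005 -0.054 -0.001 0; -1 0.005 -0.054 0 0; -1 0.005 -0.054 0 0"}}

```text
clock: 5.7
eef_pos: [450.9, 296.6, 209.3]
tcp_rot: [3.141, 0.0, -3.142]
contact_force: [-2.6, -1.4, 13.6]
opening: 0.001
```

{"name": "apply_moves", "arguments": {"motion": "-1 0 0 -0.03 0; -1 0 0 -0.07 0; 1 -0.01 -0.03 -0.095 0; 1 -0.08 -0.278 -0.095 0; 1 -0.08 -0.278 -0.095 0; 1 -0.08 -0.278 -0.095 0; 1 -0.08 -0.278 -0.095 0; 1 -0.08 -0.278 -0.095 0; 1 -0.08 -0.278 -0.095 0; 1 -0.08 -0.278 -0.095 0; 1 -0.08 -0.278 -0.095 0; 1 -0.08 -0.278 -0.095 0; 1 -0.08 -0.278 -0.095 0; 1 -0.08 -0.278 -0.095 0"}}

```text
clock: 6.87
eef_pos: [530.3, 19.5, 303.1]
tcp_rot: [3.141, -0.0, -3.14]
contact_force: [1.0, 0.2, -0.9]
opening: 0.998
```

Run:
```python
from rig import r, grab_frame, spotter
from h import *
f=grab_frame("wrist"); cv2.imwrite("pics/w2.png",f["img"][:,:,::-1])
s=r.sense(); print(s["eef_pos"],s["tcp_rot"])
print(proj(f,[[531,18.5,78],[560,-117,78]]))
t=grab_frame("top")["img"];
a=cv2.resize(t[200:255,90:170],None,fx=7,fy=7,interpolation=cv2.INTER_CUBIC);cv2.imwrite("pics/t2.png",a[:,:,::-1])
```

```text
[530.28251699  19.5177805  303.16089814] [ 3.14141389e+00 -3.23849980e-04 -3.13980848e+00]
[[247.32178349 219.66686244]
 [ 45.75753006 260.00054533]]
```

View pics/w2.png

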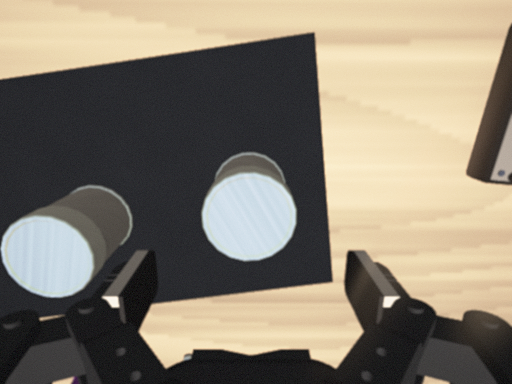

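View pics/t2.png

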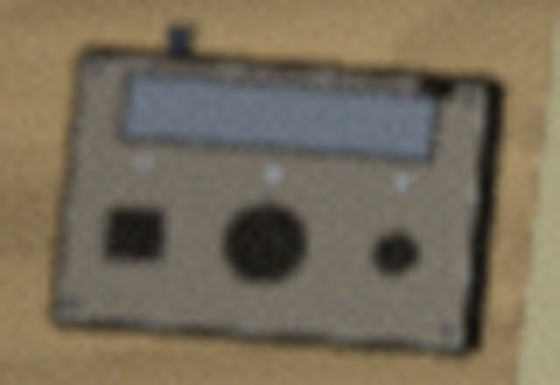

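{"name": "apply_moves", "arguments": {"motion": "1 0 -0.0015 0.03 0; 1 0 -0.0015 0.06 0; 1 0 -0.0015 0.085 0; 1 0 -0.0015 0.1 0; 1 0 -0.0015 0.106 0; 1 0 -0.0015 0.106 0; 1 0 -0.0015 0.106 0"}}

```text
clock: 7.55
eef_pos: [530.8, 17.1, 197.6]
tcp_rot: [3.142, 0.0, -3.141]
contact_force: [0.4, 0.6, -0.2]
opening: 1.005
```

Run:
```python
from rig import r, grab_frame, spotter
from h import *
f=grab_frame("wrist"); cv2.imwrite("pics/w3.png",f["img"][:,:,::-1])
s=r.sense(); print(s["eef_pos"],s["contact_force"])
```

```text
[531.09491577  16.97599866 198.08522077] [ 0.59578821 -0.23930063 -0.26706389]
```

View pics/w3.png

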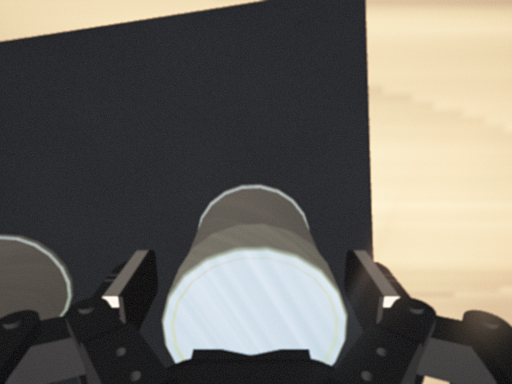

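{"name": "apply_moves", "arguments": {"motion": "-1 0 0.001 0 0; -1 0 0.001 0 0; -1 0 0.001 0 0; -1 0 0.001 0 0; -1 0 0.001 0 0; -1 0 0.001 0 0; -1 0 0.001 0 0; -1 0 0.001 0 0", "squeeze": 50}}

```text
clock: 8.27
eef_pos: [531.1, 17.8, 198.5]
tcp_rot: [3.141, 0.002, 3.141]
contact_force: [-1.6, 2.8, 8.6]
opening: 0.715
```

{"name": "apply_moves", "arguments": {"motion": "-1 0 0.001 -0.008 0; -1 0 0.001 -0.02 0; -1 0 0.001 -0.035 0; -1 0 0.001 -0.045 0; -1 0 0.001 -0.045 0; -1 0 0.001 -0.045 0; -1 0 0.001 -0.045 0; -1 0 0.001 -0.045 0; -1 0 0.001 -0.045 0; -1 0 0.001 -0.045 0"}}

```text
clock: 9.1
eef_pos: [530.4, 18.6, 241.6]
tcp_rot: [-3.142, -0.001, 3.141]
contact_force: [-0.1, -0.6, -7.1]
opening: 0.716
```

```bash
cat > lf.py <<'E'
from rig import r, grab_frame, spotter
from h import *
import sys
Z=[]
for i in range(8):
    f=grab_frame("wrist" if i else "scene")
    if i==0: g=f
    s=r.sense(); Z.append(s["contact_force"])
print(s["clock"],s["eef_pos"],s["opening"],np.mean(Z,0),np.std(Z,0),s["joint_efforts"])
n=sys.argv[1]
cv2.imwrite(f"pics/{n}w.png",f["img"][:,:,::-1])
cv2.imwrite(f"pics/{n}s.png",cv2.resize(g["img"][130:240,140:320],None,fx=4.4,fy=4.4)[:,:,::-1])
E
python3 lf.py L
```

```text
9.5 [530.63416543  18.61751155 242.16950941] 0.7135034251000241 [-0.22632871 -0.33872188 -6.67630792] [0.48606862 0.42440894 0.4969121 ] [-4.83241929e-04 -5.85842228e+01 -2.56591308e+01 -9.41209009e-05
  1.39118169e-03  7.65378758e-06]
```

View pics/Ls.png

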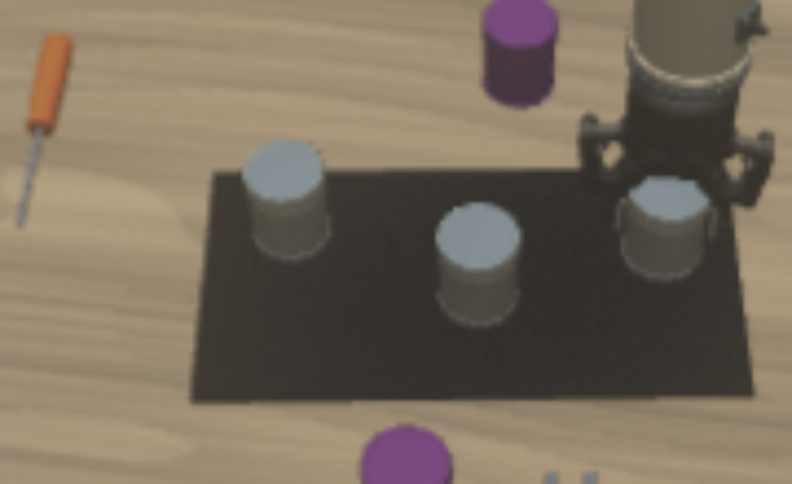

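{"name": "apply_moves", "arguments": {"motion": "-1 0 0 0.015 0; -1 0 0 0.03 0; -1 0 0 0.038 0; -1 0 0 0.041 0; -1 0 0 0.043 0; -1 0 0 0.044 0; -1 0 0 0.044 0; -1 0 0 0.044 0"}}

```text
clock: 10.17
eef_pos: [531.0, 18.6, 198.8]
tcp_rot: [3.142, 0.001, 3.141]
contact_force: [0.8, -0.8, -7.5]
opening: 0.712
```

{"name": "apply_moves", "arguments": {"motion": "-1 0 0 0.0005 0; -1 0 0 0.001 0; -1 0 0 0.001 0; -1 0 0 0.001 0"}}

```text
clock: 10.5
eef_pos: [531.0, 18.6, 198.5]
tcp_rot: [3.142, 0.001, 3.141]
contact_force: [-3.5, 0.7, 8.9]
opening: 0.715
```

{"name": "apply_moves", "arguments": {"motion": "1 0 0 0 0; 1 0 0 0 0; 1 0 0 0 0; 1 0 0 0 0; 1 0 0 0 0; 1 0 0 -0.03 0; 1 0 0 -0.07 0; 1 0 0 -0.1 0; 1 -0.01 -0.035 -0.105 0; 1 -0.028 -0.136 -0.105 0; 1 -0.028 -0.136 -0.105 0; 1 -0.028 -0.136 -0.105 0; 1 -0.028 -0.136 -0.105 0; 1 -0.028 -0.136 -0.105 0; 1 -0.028 -0.136 -0.105 0; 1 -0.028 -0.136 -0.105 0; 1 -0.028 -0.136 -0.105 0"}}

```text
clock: 11.92
eef_pos: [558.4, -116.2, 302.1]
tcp_rot: [3.141, -0.0, -3.14]
contact_force: [-0.2, 0.8, -0.3]
opening: 1.001
```

```bash
python3 lf.py M0
python3 - <<'E'
from rig import grab_frame
from h import *
f=grab_frame("wrist");print(proj(f,[[559,-117.3,78],[530,18,78],[516,-272,78]]))
E
```

```text
12.3167 [ 558.60535322 -117.24870905  302.20884907] 1.0047497688616809 [-0.21706192  0.22045769 -0.61097713] [0.51603775 0.44859482 0.53453338] [ 1.04491878e-01 -5.72070587e+01 -2.83966362e+01  4.02132719e-03
  1.61459815e-03  1.06511954e-03]
[[248.85563925 219.53214438]
 [468.05002374 175.50077615]
 [ -7.92630854 153.35313917]]
```

View pics/M0w.png

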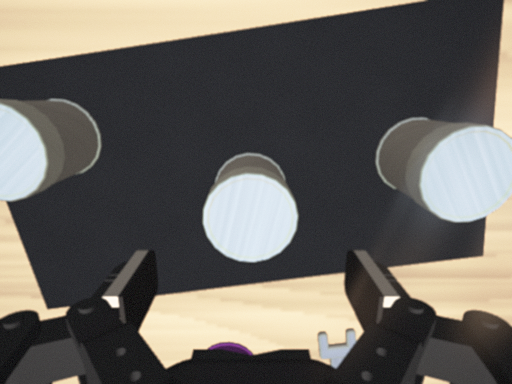

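View pics/M0s.png

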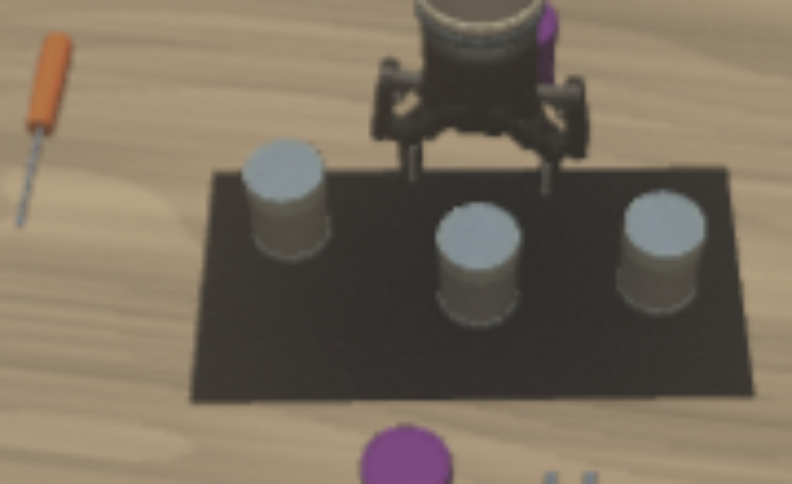

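Tin L stands back in place, and tin M at wrist pixel (250,218) matches the prediction. Grasping it now.

{"name": "apply_moves", "arguments": {"motion": "1 0 0 0.03 0; 1 0 0 0.06 0; 1 0 0 0.085 0; 1 0 0 0.1 0; 1 0 0 0.105 0; 1 0 0 0.105 0; 1 0 0 0.105 0; -1 0 0 0.105 0; -1 0 0 0.105 0; -1 0 0 0.105 0; -1 0 0 0.105 0; -1 0 0 0.105 0; -1 0 0 0.105 0; -1 0 0 0.105 0; -1 0 0 0.105 0"}}

```text
clock: 13.62
eef_pos: [559.2, -117.6, 198.7]
tcp_rot: [-3.141, 0.002, 3.142]
contact_force: [-0.7, 0.1, 5.5]
opening: 0.71
```

{"name": "apply_moves", "arguments": {"motion": "-1 0 0 -0.008 0; -1 0 0 -0.02 0; -1 0 0 -0.035 0; -1 0 0 -0.045 0; -1 0 0 -0.045 0; -1 0 0 -0.045 0; -1 0 0 -0.045 0; -1 0 0 -0.045 0; -1 0 0 -0.045 0; -1 0 0 -0.045 0"}}

```text
clock: 14.45
eef_pos: [558.4, -117.3, 241.6]
tcp_rot: [3.141, -0.001, 3.141]
contact_force: [-0.6, 0.4, -3.4]
opening: 0.719
```

```bash
python3 lf.py M
```

```text
14.85 [ 558.60526542 -117.40197683  242.16218241] 0.713187215445938 [-0.11114238  0.23404298 -2.84815064] [0.48805917 0.6225436  0.34903466] [ 1.86043285e-04 -6.12392735e+01 -2.58323711e+01  3.63639183e-04
 -1.01679023e-03 -2.45702995e-05]
```

View pics/Ms.png

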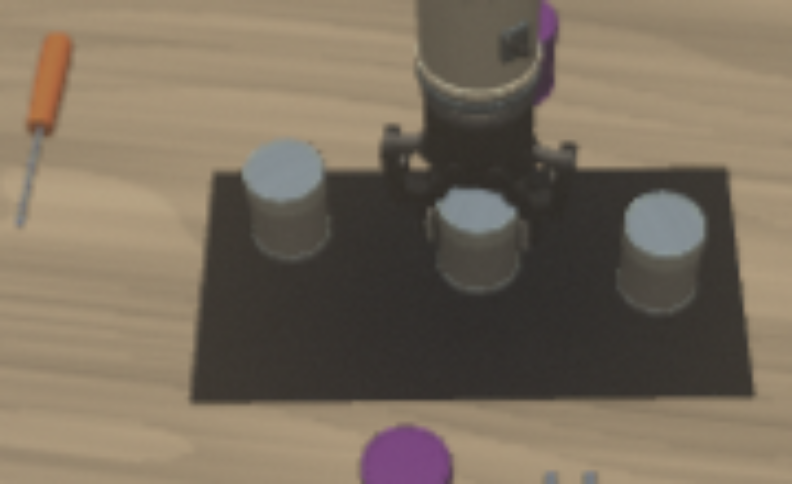

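{"name": "apply_moves", "arguments": {"motion": "-1 0 0 0.015 0; -1 0 0 0.03 0; -1 0 0 0.038 0; -1 0 0 0.041 0; -1 0 0 0.043 0; -1 0 0 0.044 0; -1 0 0 0.0445 0; -1 0 0 0.045 0; -1 0 0 0.045 0; -1 0 0 0.045 0"}}

```text
clock: 15.68
eef_pos: [558.3, -117.4, 198.8]
tcp_rot: [3.141, -0.001, 3.141]
contact_force: [-6.4, 1.8, 10.4]
opening: 0.711
```

{"name": "apply_moves", "arguments": {"motion": "1 0 0 0 0; 1 0 0 0 0; 1 0 0 0 0; 1 0 0 0 0; 1 0 0 0 0; 1 0 0 -0.03 0; 1 0 0 -0.07 0; 1 0 0 -0.1 0; 1 0.01 -0.035 -0.105 0; 1 0.0425 -0.1545 -0.105 0; 1 0.0425 -0.1545 -0.105 0; 1 0.0425 -0.1545 -0.105 0; 1 0.0425 -0.1545 -0.105 0; 1 0.0425 -0.1545 -0.105 0; 1 0.0425 -0.1545 -0.105 0; 1 0.0425 -0.1545 -0.105 0; 1 0.0425 -0.1545 -0.105 0; 1 0.0425 -0.1545 -0.105 0"}}

```text
clock: 17.18
eef_pos: [516.5, -270.7, 302.1]
tcp_rot: [3.141, -0.0, -3.14]
contact_force: [0.2, 0.7, 0.8]
opening: 1.001
```

```bash
python3 lf.py R0
python3 - <<'E'
from rig import grab_frame
from h import *
f=grab_frame("wrist");print(proj(f,[[516,-272,78],[559,-117.3,78]]))
E
```

```text
17.5833 [ 516.11255836 -271.80698596  302.20589723] 1.0013860036567035 [ 0.17447898 -0.26644762 -0.06387794] [0.50699149 0.69113448 0.40084465] [ 1.07674152e-01 -5.86781466e+01 -2.86942756e+01  4.00358898e-03
  1.13940590e-03  6.71593716e-04]
[[248.63896985 218.8116521 ]
 [475.88275734 277.60589925]]
```

View pics/R0w.png

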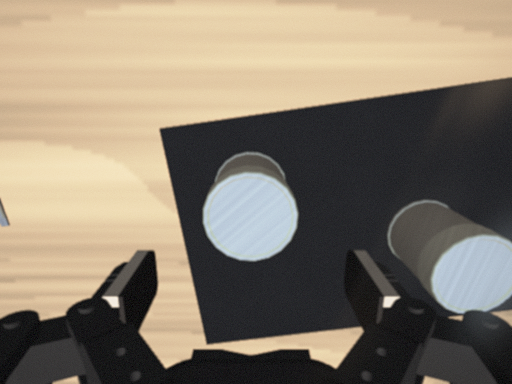

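View pics/R0s.png

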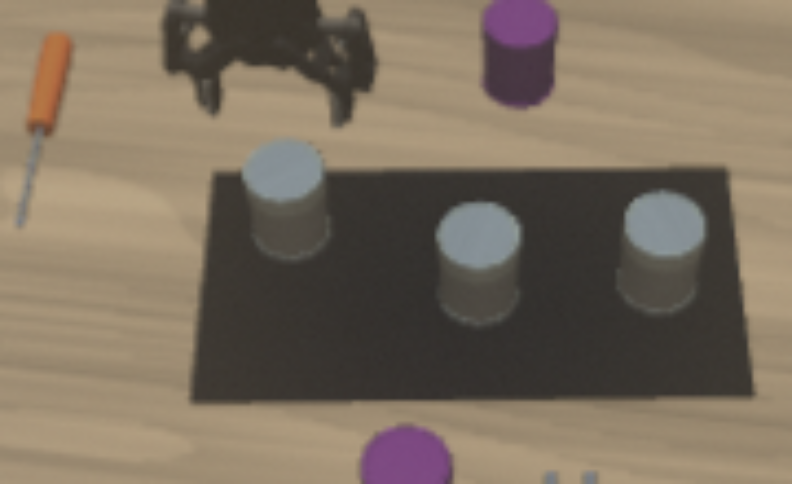

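Tin M is standing. Tin R is at (250,217) in the wrist view, centred between the jaws.

{"name": "apply_moves", "arguments": {"motion": "1 0 0 0.03 0; 1 0 0 0.06 0; 1 0 0 0.085 0; 1 0 0 0.1 0; 1 0 0 0.105 0; 1 0 0 0.105 0; 1 0 0 0.105 0; -1 0 0 0.105 0; -1 0 0 0.105 0; -1 0 0 0.105 0; -1 0 0 0.105 0; -1 0 0 0.105 0; -1 0 0 0.105 0; -1 0 0 0.105 0; -1 0 0 0.105 0"}}

```text
clock: 18.88
eef_pos: [516.6, -272.1, 198.7]
tcp_rot: [-3.141, 0.002, 3.141]
contact_force: [-0.5, 1.2, 4.6]
opening: 0.716
```

{"name": "apply_moves", "arguments": {"motion": "-1 0 0 -0.008 0; -1 0 0 -0.02 0; -1 0 0 -0.035 0; -1 0 0 -0.045 0; -1 0 0 -0.045 0; -1 0 0 -0.045 0; -1 0 0 -0.045 0; -1 0 0 -0.045 0; -1 0 0 -0.045 0; -1 0 0 -0.045 0"}}

```text
clock: 19.72
eef_pos: [515.9, -271.8, 241.6]
tcp_rot: [3.141, -0.001, 3.141]
contact_force: [0.3, -0.5, -3.7]
opening: 0.715
```

```bash
python3 lf.py R
```

```text
20.1167 [ 516.08213546 -271.89039609  242.16267085] 0.719202714899536 [ 0.20531837  0.08138524 -3.00618808] [0.69873337 0.63446229 0.38100693] [-5.66986691e-04 -6.26327634e+01 -2.62076372e+01 -7.76799288e-05
  1.12914680e-03 -1.12691501e-05]
```

View pics/Rs.png

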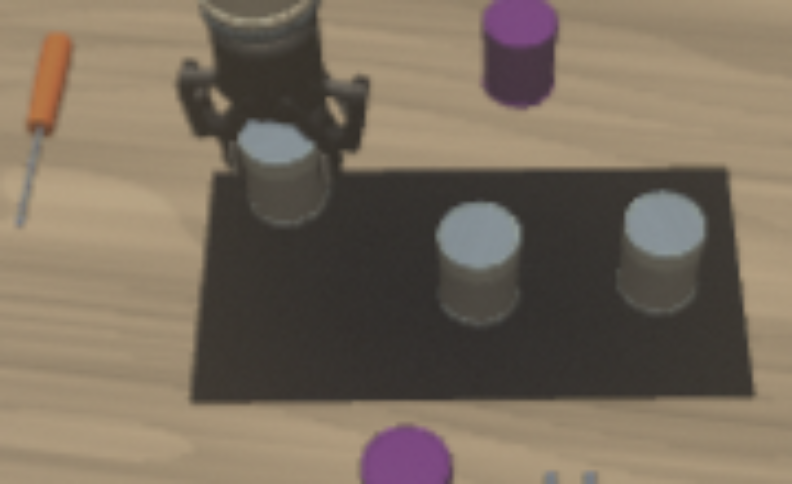

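Downward pull was 6.7 N for L, 2.8 N for M and 3.0 N for R, so L is clearly the heaviest. Putting R back.

{"name": "apply_moves", "arguments": {"motion": "-1 0 0 0.015 0; -1 0 0 0.03 0; -1 0 0 0.038 0; -1 0 0 0.041 0; -1 0 0 0.043 0; -1 0 0 0.044 0; -1 0 0 0.0445 0; -1 0 0 0.045 0; -1 0 0 0.045 0; -1 0 0 0.045 0"}}

```text
clock: 20.95
eef_pos: [515.9, -271.8, 198.8]
tcp_rot: [3.141, -0.0, 3.141]
contact_force: [-5.6, 3.5, 11.2]
opening: 0.715
```

{"name": "apply_moves", "arguments": {"motion": "1 0 0 0 0; 1 0 0 0 0; 1 0 0 0 0; 1 0 0 0 0; 1 0 0 0 0; 1 0 0 -0.03 0; 1 0 0 -0.07 0; 1 0 0 -0.1 0; 1 0 0.035 -0.105 0; 1 -0.0148 0.2905 -0.105 0; 1 -0.0148 0.2905 -0.105 0; 1 -0.0148 0.2905 -0.105 0; 1 -0.0148 0.2905 -0.105 0; 1 -0.0148 0.2905 -0.105 0; 1 -0.0148 0.2905 -0.105 0; 1 -0.0148 0.2905 -0.105 0; 1 -0.0148 0.2905 -0.105 0; 1 -0.0148 0.2905 -0.105 0; 1 -0.0148 0.2905 -0.105 0; 1 -0.0148 0.2905 -0.105 0"}}

```text
clock: 22.62
eef_pos: [530.9, 17.3, 302.1]
tcp_rot: [-3.141, -0.0, 3.14]
contact_force: [-0.1, -0.8, -0.8]
opening: 1.003
```

```bash
python3 lf.py L2
python3 - <<'E'
from rig import grab_frame
from h import *
f=grab_frame("wrist");print(proj(f,[[530.5,18.5,78]]))
E
```

```text
23.0167 [530.89727903  18.33386818 302.18671146] 0.9983999097978083 [-0.13441597  0.16487547  0.05913589] [0.38283484 0.25936752 0.29584297] [-1.38572920e-01 -5.24891710e+01 -2.75325644e+01 -5.52569152e-03
  1.05116662e-03 -1.81636791e-03]
[[249.23130233 218.38322166]]
```

View pics/L2w.png

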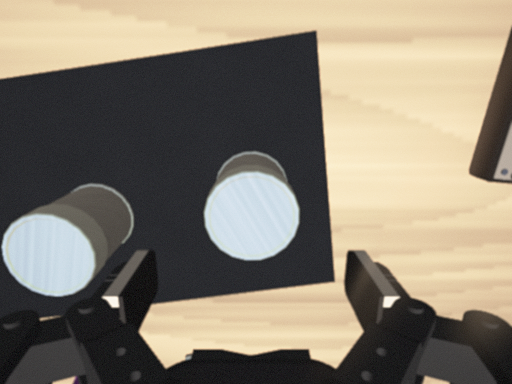

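View pics/L2s.png

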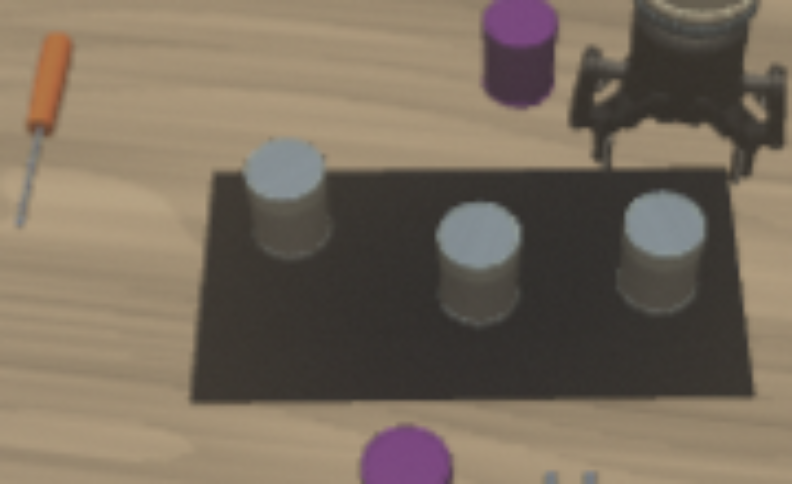

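All three tins stand in place, with L at (252,216) in the wrist view. Taking up L.

{"name": "apply_moves", "arguments": {"motion": "1 0 0 0.03 0; 1 0 0 0.06 0; 1 0 0 0.085 0; 1 0 0 0.1 0; 1 0 0 0.105 0; 1 0 0 0.105 0; 1 0 0 0.105 0; -1 0 0 0.105 0; -1 0 0 0.105 0; -1 0 0 0.105 0; -1 0 0 0.105 0; -1 0 0 0.105 0; -1 0 0 0.105 0; -1 0 0 0.105 0; -1 0 0 0.105 0; -1 0 0 0.105 0", "squeeze": 60}}

```text
clock: 24.4
eef_pos: [531.4, 18.7, 198.7]
tcp_rot: [3.142, 0.002, 3.142]
contact_force: [-1.4, -0.3, 7.9]
opening: 0.711
```

{"name": "apply_moves", "arguments": {"motion": "-1 0 0 -0.008 0; -1 0 0 -0.02 0; -1 0 0 -0.04 0; -1 0 0 -0.065 0; -1 0 0 -0.09 0; -1 0 0 -0.115 0; -1 0 0 -0.135 0; -1 0 0 -0.15 0; -1 0 0 -0.16 0; -1 0 0 -0.16 0; -1 0 0 -0.16 0; -1 0 0 -0.16 0; -1 0 0 -0.16 0; -1 0 0 -0.16 0; -1 0 0 -0.16 0; -1 0 0 -0.16 0; -1 0 0 -0.16 0; -1 0 0 -0.16 0"}}

```text
clock: 25.9
eef_pos: [530.9, 18.6, 357.0]
tcp_rot: [3.142, -0.0, 3.141]
contact_force: [0.7, -1.1, -6.9]
opening: 0.711
```

```bash
python3 lf.py E
python3 - <<'E'
from rig import r, grab_frame
from h import *
f=grab_frame("scene"); cv2.imwrite("pics/Efull.png",f["img"][:,:,::-1])
print(r.sense()["qvel"].round(4),r.sense()["tcp_rot"])
E
```

```text
26.3 [530.90784829  18.61252515 357.19669013] 0.7124017201518726 [ 0.01663285 -0.1842099  -6.98171874] [0.43872021 0.70275053 0.34274616] [-1.74651239e-03 -5.39299178e+01 -3.33005619e+01 -9.74408590e-05
  3.06901355e-03 -9.86980183e-06]
[ 0.0017 -0.0004 -0.0019  0.      0.0002  0.0007] [3.14157054e+00 1.58918397e-05 3.14143302e+00]
```

View pics/Efull.png

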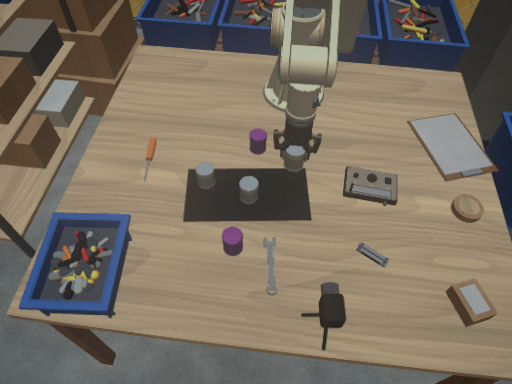

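View pics/Ew.png

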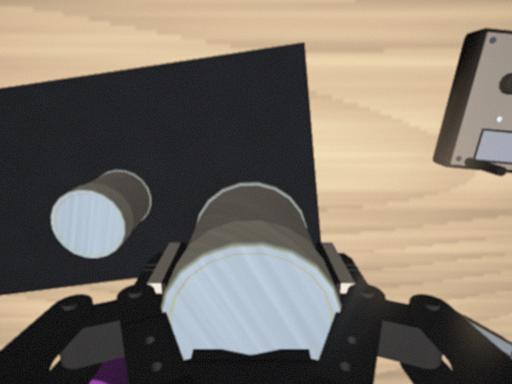

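Tin L is held upright and still at (294,158) in the scene view. The other two stand at (205,176) and (249,190), and nothing else was disturbed. Handing in.

```bash
python3 -c "
from rig import r
print(r.sign_off())"
```

```text
the job is handed in; nothing more can be done
None
```

The job is done and handed in at about 26 s of the 72 s allowed; sign-off gives no verdict.

- **Keys:** I pressed lamp, then camera, then record, and let each come up. Each one bottomed out, with 13.6–17.5 N at the wrist against the 4 N needed. I judged the travel from force and height, since the key joints can't be read.
- **Weighing:** I lifted each tin about 4 cm and stood it back in its place. The downward pull was 6.7 N for the left tin, 2.8 N for the middle and 3.0 N for the right, so the left one is clearly the heaviest.
- **Final hold:** The left tin is held upright and still at 60 N grip, with its underside at about 16 cm by the lift height.
- **Surroundings:** The last pictures show the middle and right tins standing in their places. The wrench, screwdriver, multi-tool and both purple look-alikes look untouched.

The three cameras differed by up to about 7 mm in x on the key positions, so I averaged them. The weights carry about 0.6 N of force-sensor drift, much less than the gap between the tins.

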